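# Pin the retaining bar of a bottle carrier

### The job

First swing the blue retaining bar of the bottle carrier shut so that its eye lies over the steel keeper plate. Then take the red-knobbed locking pin from its stand and thread it down through the bar's eye and the keeper's hole, feeling gently for the keeper's hole with the bar in tow because the two holes do not line up by themselves, until the knob sits fully home on the bar, and let go. Do not force the pin, and leave the bottles and the other things standing where they are.

Things in the scene. Friction and masses are not known exactly. Their poses are not given: they have to be found in the camera images.
- carrier: aluminium bottle carrier, fixed; tray 130 x 188 mm, x from -60 to 70, y from -106 to 82 mm; origin on the worktop, x to its back (roughly away from the robot), y left, z up. Its front is closed by the blue bar. A grey cheek at its right front (top 62 mm) carries the steel keeper plate. Two bottles stand in the tray at x = 15, y = +32 and -32 mm, tops at 108 mm
- keeper_ref (a point): fixed point at carrier (-34, -65, 62) mm, axes as carrier. Steel keeper plate: 58 mm along x, 42 along y, 12 thick, top face at this height, free below to 8 mm above the worktop; 14 mm through hole, hardly bevelled. It is screwed tight through slots: the hole lies 5 to 27 mm in front of this point (along carrier -x), exactly at it in y; not measured, must be felt
- bar (a joint): blue bar's hinge, upright axis, rad: 0 = fully back against its stop, eye near keeper_ref; 0.12 = straight across the carrier's front (along carrier -y); grows as the free end swings out to the front (-x), at most 1.2. Stays where left (friction 0.2 N m: about 1.5 N moves the eye). The holes line up somewhere from 0.03 to 0.21
- bar_hinge (a point): point on the bar's hinge axis at the bar's top face, 75 mm above the worktop (carrier x = -50, y = 65 mm); axes turn with the bar
- bar_eye (a point): centre of the hole in the bar's eye, at its top face, 75 mm above the worktop, 130 mm from the hinge axis; axes turn with the bar (-y from hinge to eye). Eye: block 36 x 36 mm, 14 mm upright through hole, mouth bevelled 3 mm. Bar and eye are 63 to 75 mm above the worktop, the bar 10 mm thick; the eye passes 1 mm above the keeper
- pin: locking pin, about 80 g, upright in its stand; origin at the centre of its lower tip, z up along it. Steel shaft 12 mm thick from 0 to 40 mm, tip bevelled (9.6 mm wide, full from 1.4 mm up), then a round red knob 25 mm thick from 40 to 74 mm, to be held. Fully home, the knob rests on the bar's eye and the tip is 40 mm below the eye's top, 35 mm above the worktop
- pin_tip (a point): centre of the pin's lower tip, same as the pin's origin, axes as the pin's
- pin_stand: grey block 70 x 70 x 34 mm, fixed, origin under its centre; the pin stands in the middle, 25 mm deep in a loose 16 mm hole, its tip 9 mm and the underside of its knob 49 mm above the worktop. A tall glass desiccator stands between stand and carrier and a large centrifuge right of the stand: travel in front of them, at about 0.4 m from the base
- bottle_17: white bottle 46 mm wide, 100 mm high, standing in the carrier on the left, origin under its centre
- bottle_15: white bottle 46 mm wide, 100 mm high, standing in the carrier on the right, origin under its centre
- grease_tin: small tin with blue lid, 57 mm wide, 41 mm high, standing behind the pin stand, origin under its centre
- weighing_bottle: low glass weighing bottle with lid, 48 mm wide, 47 mm high, standing behind the carrier, origin under its centre
Mind the look-alikes: they are no part of the job. What is shaped like the bottle_17 but turquoise is not meant.

How it is judged:
On the way, in this order (a step that is already met when the one before it is completed fails the run):
1. the bar is swung shut, its eye over the keeper (joint below 0.3 rad) (value of joint bar below 0.3 rad), for 0.1 s.
2. the pin's tip has entered the bar's eye by 4 mm (z of pin_tip in the frame of bar_eye below -0.004 m and horizontal distance between pin_tip and bar_eye below 0.004 m), for 0.1 s.
At the end, for the whole second after the job is handed in: Pin at rest, upright within 0.12 rad, through bar eye and keeper hole: tip at least 37.5 mm below the eye's top (knob home), within 5 mm of the eye's axis and of keeper_ref's line, 1.5 to 30.5 mm in front of keeper_ref; both carrier bottles upright within 0.15 rad (z of pin_tip in the frame of bar_eye below -0.0375 m and horizontal distance between pin_tip and bar_eye below 0.005 m and x of pin_tip in the frame of keeper_ref between -0.0305 and -0.0015 m and y of pin_tip in the frame of keeper_ref between -0.005 and 0.005 m and angle between pin's own z axis and vertical below 0.12 rad and linear speed of pin below 0.02 m/s and angle between each of bottle_17, bottle_15's own z axis and vertical below 0.15 rad); the robot touches nothing.
It fails at once if the pin is forced: more than 40 N between the pin and the carrier with its bar and keeper (contact force between pin and carrier above 40 N).
It fails at once if a bottle in the carrier is moved more than 30 mm or tipped (distance of any of bottle_17, bottle_15 from where it was at the start of the episode above 0.03 m or angle between any of bottle_17, bottle_15's own z axis and vertical above 0.4 rad).
It fails at once if the grease tin or the weighing bottle is moved more than 30 mm (distance of any of grease_tin, weighing_bottle from where it was at the start of the episode above 0.03 m).
It also fails if it takes over 72 s, if anything falls off the work surface, if the arm or the gripper's body presses on something with over 40 N, if the wrist force passes 120 N, or if a joint passes its speed limit or range.

### The arm

A 6-joint arm with a two-finger parallel gripper is mounted at the origin on a cart in front of the work surface, level with it; the furniture and walls round the work are solid. World frame = base frame: x ahead of the robot, y to its left, z up, the work surface at z = 0. Lengths are in m, angles in rad, forces in N, time in s.
With the tool pointing down it reaches from about 0.375 to 0.925 m from the base axis. Payload 5.7 kg.
Tool frame: the origin (TCP) lies at the very end of the fingers, on their centre line; the grasp point (between the pads) lies 19 mm behind it; z points along the fingers, y is the line along which they close (so a half turn about z gives the same grasp; the last joint's range is limited). The gripper opens to 85 mm and grips with 20 to 120 N. Pads are 22 mm wide; open, the fingers measure 114 mm over their backs; the gripper's body (76 mm by 85 mm) begins 54 mm behind the grasp point. The pads swing forward as they close: fully open they stand 13 mm farther back than shut.
Start: joints at [-1.377, 0.359, 1.51, -0, 1.272, -0.115], TCP at [0.182, -0.572, 0.197] pointing down, gripper open.
Joint ranges: [-2.97, 2.97], [-1.01, 2.36], [0.21, 2.38], [-0.96, 4.11], [0.2, 2.71], [-2.98, 2.98]. Speed limits (rad/s): [2.39, 2.39, 3.14, 3.14, 3.14, 3.14].

### API

Orientations are given as a rotation vector (axis times angle).
In Python, from cell import arm, eyes gives the robot as it stands. Calls block until the motion is done:
- arm.move_ptp(position, orientation): joint-space move of the TCP to a pose.
- arm.move_linear(position, rotation=None, vel=0.15, max_force=None): straight line of the TCP; rotation=None keeps the orientation; vel is the mean speed in m/s. With max_force (N) it stops when the force on the tool has changed by that much, and returns True; else False.
- arm.goto_joints(angles): joint-space move.
- arm.command_gripper(opening, squeeze=None): opening from 0.0 (shut) to 1.0 (fully open); squeeze is the grip in N (None keeps the last); returns when the fingers have stopped.
- arm.wait(seconds).
- arm.ik(position, orientation): joint angles nearest the present ones, or None.
- arm.state(): the state.
- eyes.get_image(name): name is "scene" or "top"; returns the picture (384x512x3 uint8, blue, green, red); there is no depth.
- eyes.calibration(name): a dict with "vertical_fov" (degrees; the focal length in pixels is half the picture's height over the tangent of half this angle, whatever the lens; pixels are square), "cx", "cy" (the principal point, pixels), "R" (3x3) and "t" (3): a world point X has camera coordinates R X + t. Camera axes: x right, y down, z forward; pixel columns grow to the right and rows downward; lengths in m; the calibration is good to about 2 mm. A picture is of the moment at which its call begins. calibration takes no time and is no camera call.
A pose or a line that the arm cannot do raises arm.IKError and nothing moves.
- arm.close_job(): hands the job in; it is judged then, once.
The state is a dict: "t": time; "qpos": joint angles; "dq": joint speeds; "effort": joint torques, N m; "ee_pos": TCP position; "eef_rot": TCP orientation; "ft_force": force on the tool from outside, world axes, zero at the start; "torque": the same for the moment, N m; "finger_gap": opening from 0.0 (shut) to 1.0 (fully open); "gripper_force": force on a finger pad.
Only numpy, scipy, OpenCV 4.12 (cv2) and the standard library are available. Lean on these libraries where they do the work, as an engineer would, in place of code of your own. Each camera call takes 0.05 s, during which the arm holds its last target. There are 200 camera calls.

## Working session

There is one attempt and no reset: what is moved stays moved. The work goes in short steps, each a Python script; the robot and the scene stay as the last script left them, time stands still between calls to the robot, and variables do not carry over. Pictures are saved under pics/ and viewed, at most 10 in all, crops included, and the job is handed in when it is done.

```bash
ls; mkdir -p pics; python3 - <<'E'
from cell import arm, eyes
import cv2
for n in("scene","top"):
    cv2.imwrite(f"pics/{n}0.png",eyes.get_image(n)); print(eyes.calibration(n))
s=arm.state();print(s)
E
```

```text
pics
{'vertical_fov': 56.43091173125211, 'cx': 255.46654665154574, 'cy': 194.48630370225982, 'R': array([[-0.16990888, -0.98543503, -0.00698404],
       [-0.77634998,  0.13821679, -0.61496084],
       [ 0.60696926, -0.09906525, -0.78852672]]), 't': array([0.23026792, 0.47977614, 0.57919816])}
{'vertical_fov': 50.11535550143948, 'cx': 248.2733364243236, 'cy': 188.72951108952316, 'R': array([[ 0.00515952, -0.99957822, -0.02857887],
       [-0.99545473, -0.00241623, -0.09520523],
       [ 0.09509603,  0.02894019, -0.99504734]]), 't': array([0.15335287, 0.60981397, 0.91245169])}
{'t': 0.1, 'qpos': array([-1.37710820e+00,  3.59444359e-01,  1.51135492e+00, -1.04632825e-05,
        1.27243670e+00, -1.15119231e-01]), 'dq': array([ 0.00060083, -0.00066454, -0.00181457, -0.0009395 ,  0.00248604,
        0.00054265]), 'effort': array([-3.01692717e-04, -5.28653455e+01, -2.79349709e+01, -3.91545655e-04,
        4.94612090e-03, -8.61390618e-06]), 'ee_pos': array([ 0.18220302, -0.57097071,  0.19651918]), 'eef_rot': array([-3.10259555e+00, -4.82900667e-01,  1.17012319e-04]), 'ft_force': array([-0.60430464, -0.08391967, -1.17990524]), 'torque': array([0.01389923, 0.01585251, 0.00013854]), 'gripper_force': 0.0, 'finger_gap': 0.9961902109931392}
```

View pics/scene0.png

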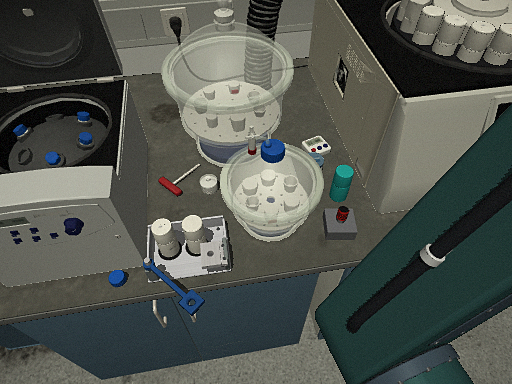

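View pics/top0.png

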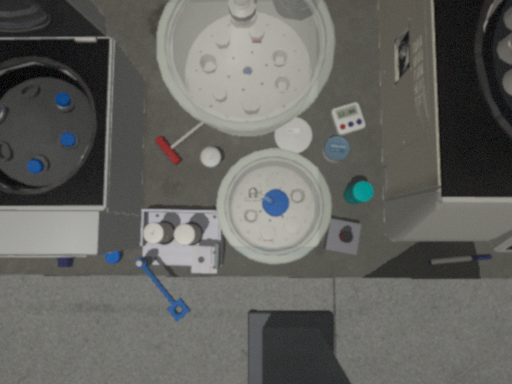

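The scene view shows the carrier at about (188,245), the bar swung out with its eye at about (193,301), and the pin at (342,214). In the top view the hinge is at about (141,263), the eye at (178,309) and the pin knob at (346,235). I'll enlarge these areas.

```bash
cat > h.py <<'E'
import numpy as np, cv2
from cell import arm, eyes
def ray(n,uv):
    c=eyes.calibration(n); f=192/np.tan(np.radians(c["vertical_fov"]/2))
    R,t=np.array(c["R"]),np.array(c["t"])
    d=R.T@np.array([(uv[0]-c["cx"])/f,(uv[1]-c["cy"])/f,1]); return -R.T@t,d
def plane(n,uv,z):
    o,d=ray(n,uv); return o+d*(z-o[2])/d[2]
def tri(a,b):
    (o1,d1),(o2,d2)=ray("top",a),ray("scene",b)
    s=np.linalg.lstsq(np.c_[d1,-d2],o2-o1,rcond=None)[0]
    p,q=o1+s[0]*d1,o2+s[1]*d2; return (p+q)/2,np.linalg.norm(p-q)
def proj(n,X):
    c=eyes.calibration(n); f=192/np.tan(np.radians(c["vertical_fov"]/2))
    p=np.array(c["R"])@X+c["t"]; return f*p[:2]/p[2]+[c["cx"],c["cy"]]
E
python3 - <<'E'
from h import *
t=cv2.imread("pics/top0.png"); s=cv2.imread("pics/scene0.png")
a=cv2.resize(t[200:325,125:225],None,fx=4,fy=4,interpolation=cv2.INTER_CUBIC)
b=cv2.resize(s[205:330,140:240],None,fx=4,fy=4,interpolation=cv2.INTER_CUBIC)
cv2.imwrite("pics/car.png",np.hstack([a,b]))
a=cv2.resize(t[205:265,315:375],None,fx=6,fy=6,interpolation=cv2.INTER_CUBIC)
b=cv2.resize(s[195:255,310:370],None,fx=6,fy=6,interpolation=cv2.INTER_CUBIC)
cv2.imwrite("pics/pin.png",np.hstack([a,b]))
for n,im in(("top",t),("scene",s)):
    hsv=cv2.cvtColor(im,cv2.COLOR_BGR2HSV)
    for nm,m in(("blue",cv2.inRange(hsv,(100,120,50),(125,255,255))),("red",cv2.inRange(hsv,(0,120,40),(8,255,255))|cv2.inRange(hsv,(172,120,40),(180,255,255)))):
        k,l,st,ce=cv2.connectedComponentsWithStats(m)
        for i in range(1,k):
            if st[i,4]>40: print(n,nm,st[i],ce[i].round(1))
E
```

```text
top blue [ 55  92  15  15 174] [62.3 98.9]
top blue [ 61 132  15  15 172] [ 67.7 138.9]
top blue [ 27 159  17  15 188] [ 34.8 165.9]
top blue [263 190  25  26 462] [275.8 202.6]
top blue [105 251  16  13 153] [112.6 257. ]
top blue [140 260  50  61 419] [168.  296.5]
top red [156 136  24  28 256] [167.5 149.7]
scene blue [ 77 111  13  10 101] [ 82.7 115.6]
scene blue [ 13 124  14  12 106] [ 19.6 129.6]
scene blue [ 79 132  14  13 136] [ 85.  137.5]
scene blue [261 139  24  24 476] [272.4 150.6]
scene blue [ 45 151  16  14 144] [ 51.9 157.4]
scene blue [ 64 218  12  11  93] [ 70.1 223.1]
scene blue [143 259  61  55 598] [178.2 290.2]
scene blue [108 270  18  17 230] [116.5 277.8]
scene red [158 177  24  19 193] [169.7 185.8]
scene red [336 209  14  12  85] [341.6 214.9]
```

View pics/car.png

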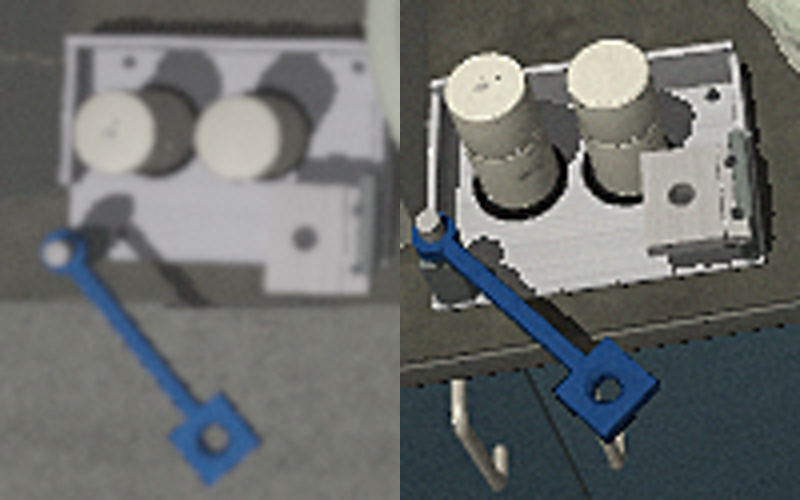

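View pics/pin.png

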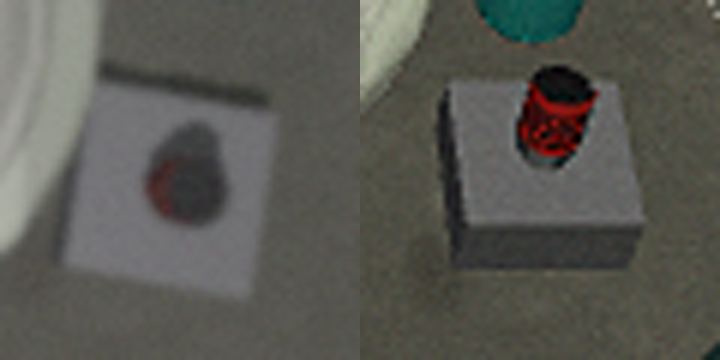

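Crops: in the top view the eye hole is at about (178.2,309), the keeper hole at (200.7,259.3) and the hinge cap at (139,263). In the scene view they are at about (191.2,302), (210.2,253.2) and (147,260). The pin knob's black top is at about (347,237) in top and (343.5,209) in scene.

```bash
python3 - <<'E'
from h import *
np.set_printoptions(precision=4,suppress=True)
T=lambda x,y:((x+.5)/4-.5+125,(y+.5)/4-.5+200)
S=lambda x,y:((x-400+.5)/4-.5+140,(y+.5)/4-.5+205)
P=lambda x,y:((x+.5)/6-.5+315,(y+.5)/6-.5+205)
Q=lambda x,y:((x-360+.5)/6-.5+310,(y+.5)/6-.5+195)
for nm,a,b,z in [("eye",T(214,437),S(606,389),.075),("khole",T(304,238),S(682,194),.062),("cap",T(57,253),S(429,221),.08),
  ("tray BL",T(66,38),S(431,80),.03),("plate BL",T(268,185),S(642,152),.062),("plate FL",T(263,290),S(649,246),.062),
  ("bot17",T(115,133),S(485,87),.108),("bot15",T(238,137),S(607,74),.108)]:
    print(nm,tri(a,b),plane("top",a,z)[:2],plane("scene",b,z)[:2])
a,b=P(195,195),Q(563,86)
print("pin",tri(a,b),plane("top",a,.083)[:2],plane("scene",b,.083)[:2])
for c in[(102,72),(277,106),(250,300),(62,265)]: print("stand",plane("top",P(*c),.034)[:2])
for c in[(450,83),(618,85),(642,222),(462,226)]: print("standS",plane("scene",Q(*c),.034)[:2])
E
```

```text
eye (array([0.345 , 0.3033, 0.0693]), np.float64(0.00229663727575769)) [0.3462 0.3034] [0.3424 0.3015]
khole (array([0.4507, 0.2572, 0.0616]), np.float64(0.0029382177850330498)) [0.4509 0.2586] [0.4501 0.2557]
cap (array([0.4438, 0.3864, 0.0864]), np.float64(0.002534426200005248)) [0.4433 0.3896] [0.4471 0.3867]
tray BL (array([0.5607, 0.3967, 0.0461]), np.float64(0.002654304437287978)) [0.5615 0.4028] [0.5717 0.3994]
plate BL (array([0.4794, 0.2768, 0.0639]), np.float64(0.003650957492365762)) [0.4796 0.2789] [0.4802 0.2751]
plate FL (array([0.4224, 0.2781, 0.0626]), np.float64(0.004766151988738931)) [0.4226 0.2806] [0.4222 0.2758]
bot17 (array([0.5081, 0.3522, 0.1066]), np.float64(0.001399495097580766)) [0.5082 0.3526] [0.5069 0.3512]
bot15 (array([0.5063, 0.2874, 0.1047]), np.float64(0.0015675057307068616)) [0.5064 0.2876] [0.5039 0.2863]
pin (array([ 0.5009, -0.0584,  0.0805]), np.float64(0.0014342230200799755)) [ 0.5012 -0.0572] [ 0.4992 -0.0581]
stand [ 0.5461 -0.0334]
stand [ 0.5336 -0.0987]
stand [ 0.4614 -0.0872]
stand [ 0.4738 -0.0175]
standS [ 0.5408 -0.0331]
standS [ 0.5278 -0.1007]
standS [ 0.463  -0.0879]
standS [ 0.4735 -0.0179]
```

```bash
cat >> h.py <<'E'
from scipy.spatial.transform import Rotation as Ro
def rv(phi):  # tool down, closing line (tool y) at world angle phi
    c,s=np.cos(phi),np.sin(phi)
    return Ro.from_matrix(np.array([[-s,c,0],[c,s,0],[0,0,-1]])).as_rotvec()
H=np.array([.4438,.3864]); YAW=-.025
def bp(th,bx,by):  # bar frame -> world xy
    a=YAW-(th-.12); return H+np.array([np.cos(a)*bx-np.sin(a)*by,np.sin(a)*bx+np.cos(a)*by])
E
python3 - <<'E'
from h import *
np.set_printoptions(precision=4,suppress=True)
print("knob",tri((275.8,202.6),(272.4,150.6)))
for r in(170,180,190,200): print(r,tri((274,206),(272,r)))
for z in(.05,.1,.15,.2): print(z,plane("top",(331,206),z)[:2],plane("top",(274,263),z)[:2],plane("top",(385,235),z)[:2],plane("top",(390,240),z)[:2])
print(bp(.966,0,-.13))
for th in(1.0,.05):
    for k in(0,np.pi):
        phi=YAW-(th-.12)+np.pi/2+k
        print(th,k,arm.ik([*bp(th,-.034,-.13),.066],rv(phi)))
for phi in np.arange(-1.57,3.15,.39): print(round(phi,2),arm.ik([.5,-.0585,.053],rv(phi)))
E
```

```text
knob (array([0.5649, 0.1   , 0.2345]), np.float64(0.0006074144725345646))
170 (array([0.5616, 0.1006, 0.1794]), np.float64(0.0021303161828408967))
180 (array([0.5635, 0.0993, 0.1437]), np.float64(0.0023773821507482033))
190 (array([0.5655, 0.0979, 0.1052]), np.float64(0.002644094107509808))
200 (array([0.5677, 0.0963, 0.0635]), np.float64(0.0029328920876508296))
0.05 [ 0.5692 -0.0297] [0.4427 0.0974] [ 0.5056 -0.1473] [ 0.4947 -0.158 ]
0.1 [ 0.5665 -0.0211] [0.4469 0.0991] [ 0.5063 -0.1324] [ 0.496  -0.1424]
0.15 [ 0.5638 -0.0125] [0.451  0.1008] [ 0.5071 -0.1174] [ 0.4974 -0.1269]
0.2 [ 0.5611 -0.0039] [0.4552 0.1024] [ 0.5078 -0.1024] [ 0.4987 -0.1113]
[0.3444 0.3027]
1.0 0 [ 0.6545  0.3407  1.9481 -0.      0.8528 -0.0113]
1.0 3.141592653589793 None
0.05 0 [ 0.4085  0.3702  1.8942 -0.      0.8771 -1.2073]
0.05 3.141592653589793 [ 0.4085  0.3702  1.8942 -0.      0.8771  1.9343]
-1.57 [-0.2538  0.4086  1.8717 -0.      0.8613  1.3162]
-1.18 [-0.2538  0.4086  1.8717 -0.      0.8613  0.9262]
-0.79 [-0.2538  0.4086  1.8717 -0.      0.8613  0.5362]
-0.4 [-0.2538  0.4086  1.8717 -0.      0.8613  0.1462]
-0.01 [-0.2538  0.4086  1.8717 -0.      0.8613 -0.2438]
0.38 [-0.2538  0.4086  1.8717  0.      0.8613 -0.6338]
0.77 [-0.2538  0.4086  1.8717 -0.      0.8613 -1.0238]
1.16 [-0.2538  0.4086  1.8717 -0.      0.8613 -1.4138]
1.55 [-0.2538  0.4086  1.8717 -0.      0.8613 -1.8038]
1.94 [-0.2538  0.4086  1.8717 -0.      0.8613 -2.1938]
2.33 [-0.2538  0.4086  1.8717 -0.      0.8613 -2.5838]
2.72 [-0.2538  0.4086  1.8717 -0.      0.8613 -2.9738]
3.11 [-0.2538  0.4086  1.8717 -0.      0.8613  2.9194]
```

```bash
python3 - <<'E'
from h import *
np.set_printoptions(precision=3,suppress=True)
P=lambda r,a,z:[r*np.cos(a),r*np.sin(a),z]
arm.move_ptp(P(.42,-1.262,.25),arm.state()["eef_rot"])
arm.command_gripper(0.0)
ori=lambda th: rv(YAW-(th-.12)+np.pi/2)
arm.move_ptp(P(.42,.6,.25),ori(1.0))
th=1.0
arm.move_ptp([*bp(th,-.05,-.13),.15],ori(th))
arm.move_linear([*bp(th,-.05,-.13),.0665],vel=.1)
print(arm.state()["t"],arm.state()["ft_force"])
for th in np.linspace(1.0,.06,10):
    hit=arm.move_linear([*bp(th,-.029,-.13),.0665],ori(th),vel=.1,max_force=20)
    s=arm.state(); print(round(th,2),hit,s["ft_force"],s["ee_pos"])
    if hit: break
arm.move_linear([*bp(th,-.06,-.13),.0665],vel=.1)
arm.move_linear([*bp(th,-.06,-.13),.2],vel=.2)
print(arm.state()["t"])
P2=P(.42,.2,.25); arm.move_ptp(P2,ori(th))
for n in("scene","top"): cv2.imwrite(f"pics/{n}1.png",eyes.get_image(n))
a=cv2.resize(cv2.imread("pics/top1.png")[200:325,125:225],None,fx=4,fy=4,interpolation=cv2.INTER_CUBIC)
b=cv2.resize(cv2.imread("pics/scene1.png")[205:330,140:240],None,fx=4,fy=4,interpolation=cv2.INTER_CUBIC)
cv2.imwrite("pics/car1.png",np.hstack([a,b])); print(arm.state()["t"])
E
```

```text
5.6833 [-0.142 -0.253  0.328]
1.0 False [ 0.054 -0.347  0.687] [0.324 0.329 0.067]
0.9 False [ 0.     0.202 -0.29 ] [0.33  0.317 0.067]
0.79 False [-0.851  0.102  0.606] [0.338 0.306 0.067]
0.69 False [-0.102 -0.487 -0.33 ] [0.347 0.295 0.067]
0.58 False [ 0.845 -0.05  -0.056] [0.357 0.285 0.066]
0.48 False [ 0.472  0.288 -0.503] [0.368 0.277 0.066]
0.37 False [ 0.085  0.817 -0.436] [0.38  0.27  0.066]
0.27 False [ 0.616  0.763 -0.25 ] [0.392 0.264 0.066]
0.16 False [ 0.771 -0.385  0.04 ] [0.405 0.259 0.066]
0.06 False [-0.797  0.335  0.687] [0.419 0.256 0.066]
9.9417
10.7917
```

View pics/car1.png

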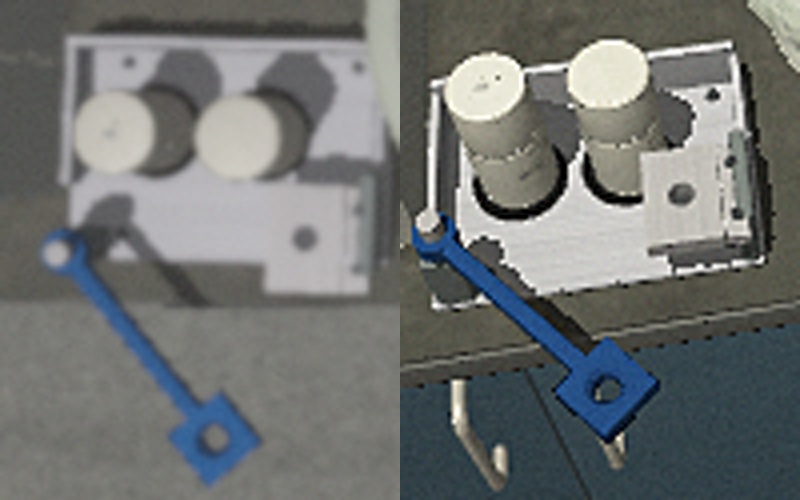

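The bar has not moved: the eye is still at crop (214,437) and the fingers passed over it. I'll check the finger gap.

```bash
python3 - <<'E'
from h import *
s=arm.state(); print(s["finger_gap"],s["ee_pos"],s["gripper_force"],s["eef_rot"])
cv2.imwrite("pics/full1.png",np.vstack([cv2.imread("pics/top1.png")[200:384],cv2.imread("pics/scene1.png")]))
E
```

```text
-0.002537286338366383 [0.41100768 0.08457702 0.24904285] 0.0 [ 5.67111554e-02 -3.13920146e+00 -9.20931648e-04]
```

View pics/full1.png

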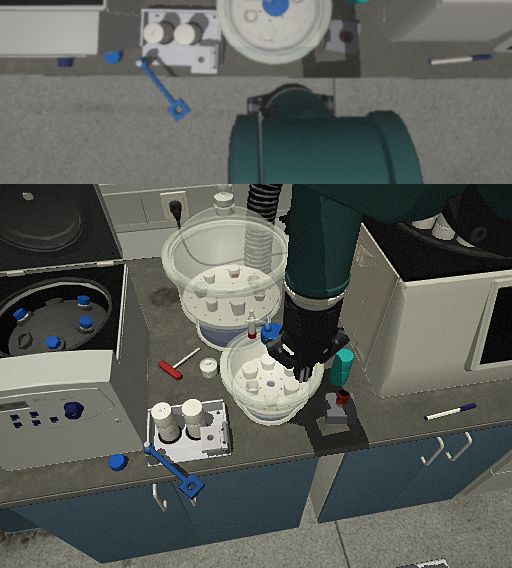

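The fingers are shut and the bar is unmoved. I'll put the fingertip just in front of the eye and look there.

```bash
python3 - <<'E'
from h import *
np.set_printoptions(precision=4,suppress=True)
print(proj("scene",arm.state()["ee_pos"]))
ori=lambda th: rv(YAW-(th-.12)+np.pi/2)
arm.move_ptp([*bp(1.0,-.05,-.13),.15],ori(1.0))
arm.move_linear([*bp(1.0,-.05,-.13),.06],vel=.15)
arm.move_linear([*bp(.966,-.031,-.13),.06],vel=.1)
s=arm.state();print(s["t"],s["ee_pos"],s["ft_force"],s["finger_gap"],proj("scene",s["ee_pos"]),proj("top",s["ee_pos"]))
im=eyes.get_image("scene");t=eyes.get_image("top")
for i,n in((im,"scene"),(t,"top")):
    p=proj(n,s["ee_pos"]); cv2.circle(i,tuple(int(round(v)) for v in p),1,(0,255,255),-1)
a=cv2.resize(im[215:335,125:245],None,fx=4,fy=4,interpolation=cv2.INTER_CUBIC)
b=cv2.resize(t[215:335,120:220],None,fx=3,fy=4)
cv2.imwrite("pics/near.png",np.hstack([a,b]))
E
```

```text
[298.6836 205.515 ]
13.3417 [0.325  0.3265 0.0607] [-0.1797 -0.0119  0.5315] -0.001762245182962666 [179.8425 315.3935] [168.6245 317.4349]
```

View pics/near.png

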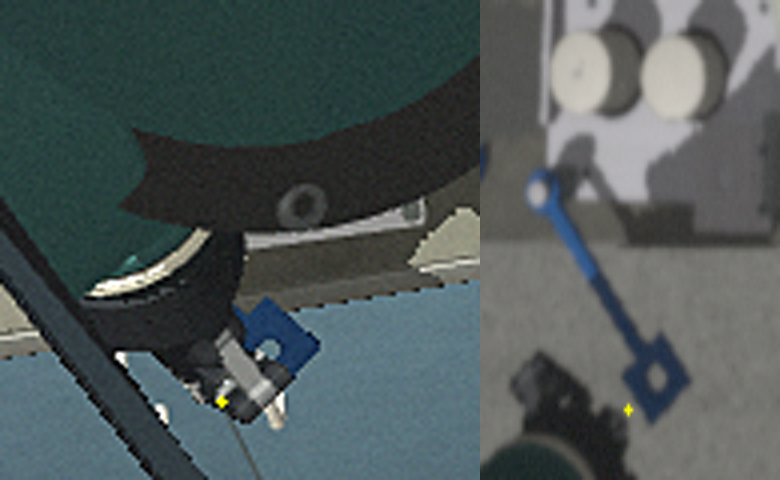

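The tip lies right beside the eye as computed, so the first pass ran just over it. I'll push on the bar shaft with the fingers deeper, clear of the keeper.

```bash
python3 - <<'E'
from h import *
np.set_printoptions(precision=3,suppress=True)
ori=lambda th: rv(YAW-(th-.12)+np.pi/2)
arm.move_linear([*bp(1.0,-.05,-.08),.05],vel=.15)
for th in np.linspace(1.0,.06,10):
    hit=arm.move_linear([*bp(th,-.016,-.08),.05],ori(th),vel=.12,max_force=20)
    s=arm.state(); print(round(th,2),hit,s["ft_force"],s["ee_pos"])
    if hit: break
arm.move_linear([*bp(th,-.06,-.08),.05],vel=.15)
arm.move_linear([*bp(th,-.06,-.08),.2],vel=.25)
P2=[.42*np.cos(.2),.42*np.sin(.2),.25]; arm.move_ptp(P2,rv(-.4))
for n in("scene","top"): cv2.imwrite(f"pics/{n}2.png",eyes.get_image(n))
a=cv2.resize(cv2.imread("pics/top2.png")[200:325,125:225],None,fx=4,fy=4,interpolation=cv2.INTER_CUBIC)
b=cv2.resize(cv2.imread("pics/scene2.png")[205:330,140:240],None,fx=4,fy=4,interpolation=cv2.INTER_CUBIC)
cv2.imwrite("pics/car2.png",np.hstack([a,b])); print(arm.state()["t"])
E
```

```text
1.0 False [ 0.719  0.449 -0.074] [0.371 0.349 0.05 ]
0.9 False [-0.548 -0.642 -0.002] [0.375 0.342 0.05 ]
0.79 False [-0.834 -0.288 -0.33 ] [0.38  0.336 0.05 ]
0.69 False [ 0.415 -0.22   0.25 ] [0.386 0.329 0.05 ]
0.58 False [-0.149 -0.399  0.589] [0.392 0.324 0.05 ]
0.48 False [ 0.106 -0.243 -0.465] [0.399 0.318 0.05 ]
0.37 False [-0.68  -0.759 -1.339] [0.406 0.314 0.05 ]
0.27 False [0.181 0.815 0.053] [0.414 0.311 0.05 ]
0.16 False [-0.373 -0.181  0.63 ] [0.422 0.308 0.05 ]
0.06 False [ 0.016  0.001 -0.293] [0.43  0.306 0.05 ]
19.3833
```

View pics/car2.png

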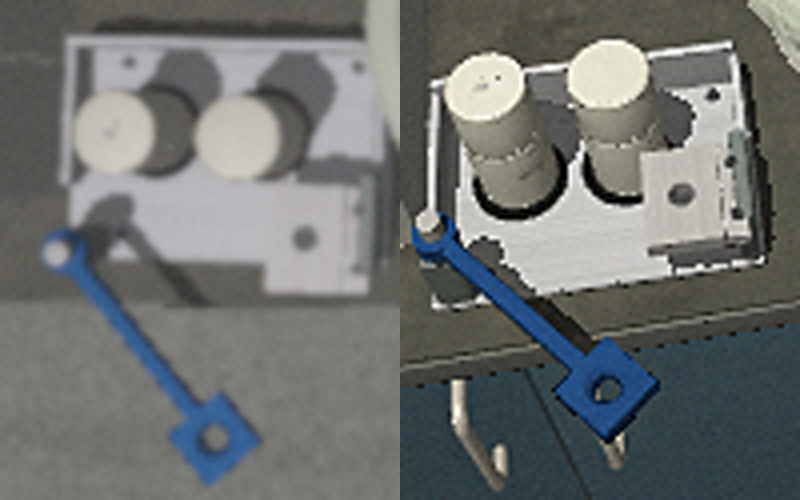

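The bar still has not moved after being swept at z = 0.05. I'll grip the bar instead, checking the finger gap to confirm contact.

```bash
python3 - <<'E'
from h import *
np.set_printoptions(precision=3,suppress=True)
ori=lambda th: rv(YAW-(th-.12))
th=.966
arm.command_gripper(.5)
arm.move_ptp([*bp(th,0,-.08),.13],ori(th))
arm.move_linear([*bp(th,0,-.08),.052],vel=.15,max_force=15)
s=arm.state();print(s["t"],s["ee_pos"],s["ft_force"],s["finger_gap"])
arm.command_gripper(0.0,40)
s=arm.state();print(s["t"],s["ee_pos"],s["ft_force"],s["finger_gap"],s["gripper_force"])
im=eyes.get_image("scene");t=eyes.get_image("top")
cv2.imwrite("pics/grip.png",np.hstack([cv2.resize(im[215:335,125:225],None,fx=4,fy=4),cv2.resize(t[215:335,120:220],None,fx=4,fy=4)]))
E
```

```text
21.6167 [0.383 0.335 0.053] [ 0.461  0.388 -0.345] 0.49797216131933036
22.1 [0.383 0.335 0.052] [0.028 0.097 0.458] 0.0017094137572640706 0.0
```

View pics/grip.png

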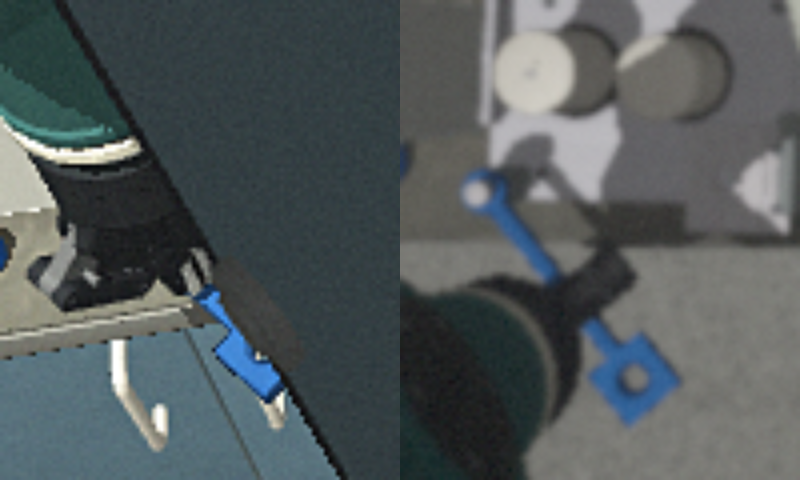

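The fingers closed fully where the bar should be, so either the tips are higher than reported or nothing touches. I'll try the same grip lower; it is free air there, beyond the table edge.

```bash
python3 - <<'E'
from h import *
np.set_printoptions(precision=3,suppress=True)
arm.command_gripper(.5)
p=arm.state()["ee_pos"]
for z in(.037,.022):
    hit=arm.move_linear([p[0],p[1],z],vel=.1,max_force=10)
    arm.command_gripper(0.0,40)
    s=arm.state();print(s["t"],hit,s["ee_pos"],s["ft_force"],s["finger_gap"],s["gripper_force"])
    if s["finger_gap"]>.05: break
    arm.command_gripper(.5)
E
```

```text
23.3833 False [0.383 0.335 0.037] [ 0.121 -0.582  3.525] 0.09627645197397554 39.22459065914154
```

Contact at TCP z = 0.037 with an 8 mm gap, so the bar is gripped. The real fingertips are clearly higher than the reported TCP, and I'll measure by how much. Next I swing the bar shut.

```bash
python3 - <<'E'
from h import *
np.set_printoptions(precision=3,suppress=True)
ori=lambda th: rv(YAW-(th-.12))
z=arm.state()["ee_pos"][2]
for th in np.linspace(.966,.06,8):
    hit=arm.move_linear([*bp(th,0,-.08),z],ori(th),vel=.12,max_force=25)
    if hit: print("hit",th); break
s=arm.state(); print(s["t"],th,s["ee_pos"],s["ft_force"],s["finger_gap"],s["torque"])
arm.command_gripper(.4)
arm.move_linear([*bp(th,0,-.08),.10],vel=.2)
arm.command_gripper(0.0)
e=bp(th,-.012,-.13)   # touch eye's top in front of the hole
arm.move_linear([*bp(th,0,-.115),.09],vel=.2)
hit=arm.move_linear([*bp(th,0,-.115),.03],vel=.04,max_force=4)
s=arm.state(); print(hit,s["t"],s["ee_pos"],s["ft_force"])
arm.move_linear([*bp(th,0,-.115),.12],vel=.25)
arm.move_ptp([.42*np.cos(.15),.42*np.sin(.15),.25],rv(-.4))
for n in("scene","top"): cv2.imwrite(f"pics/{n}3.png",eyes.get_image(n))
a=cv2.resize(cv2.imread("pics/top3.png")[200:300,125:225],None,fx=4,fy=4,interpolation=cv2.INTER_CUBIC)
b=cv2.resize(cv2.imread("pics/scene3.png")[205:305,140:240],None,fx=4,fy=4,interpolation=cv2.INTER_CUBIC)
cv2.imwrite("pics/car3.png",np.hstack([a,b])); print(arm.state()["t"])
for n in("scene","top"):
    hsv=cv2.cvtColor(cv2.imread(f"pics/{n}3.png"),cv2.COLOR_BGR2HSV)
    k,l,st,ce=cv2.connectedComponentsWithStats(cv2.inRange(hsv,(100,120,50),(125,255,255)))
    for i in range(1,k):
        if st[i,4]>200: print(n,st[i],ce[i])
E
```

```text
25.6167 0.06 [0.447 0.306 0.037] [ 3.195 -4.862  2.564] 0.08988597570032332 [-0.753 -0.468 -0.032]
True 28.325 [0.448 0.271 0.041] [ 0.663 -0.449  4.484]
29.8667
scene [261 139  24  24 478] [272.454 150.611]
scene [143 243  76  27 593] [188.874 256.572]
scene [108 270  19  17 234] [116.679 277.829]
top [263 190  25  26 459] [275.778 202.654]
top [141 253  68  16 351] [183.963 261.276]
```

View pics/car3.png

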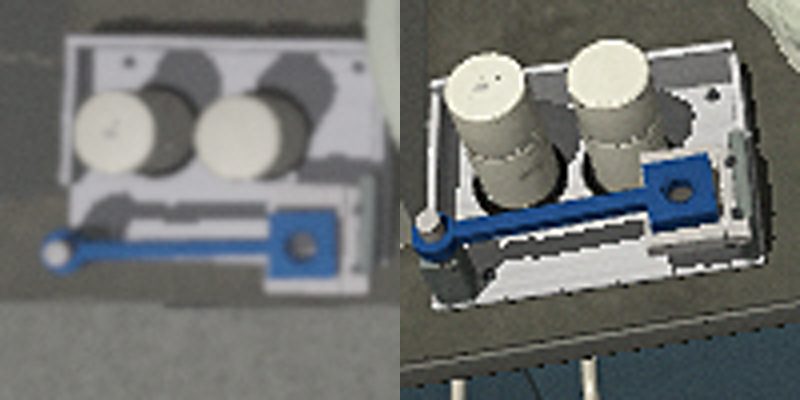

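Bar shut: the eye hole is now at crop top (302,248) and scene (680,190), over the keeper. The shut fingers touched the eye top (75 mm) at reported z = 0.041, so the real tips are 34 mm above the reported TCP. I'll correct for that and fetch the pin.

```bash
python3 - <<'E'
from h import *
np.set_printoptions(precision=4,suppress=True)
T=lambda x,y:((x+.5)/4-.5+125,(y+.5)/4-.5+200)
S=lambda x,y:((x-400+.5)/4-.5+140,(y+.5)/4-.5+205)
print("eye",tri(T(302,248),S(680,190)),plane("top",T(302,248),.075),plane("scene",S(680,190),.075),bp(.06,0,-.13))
arm.move_ptp([.41,-.06,.10],rv(-.4))
arm.command_gripper(.6)
arm.move_linear([.5005,-.0585,.08],vel=.2)
hit=arm.move_linear([.5005,-.0585,.019],vel=.1,max_force=12)
print(hit,arm.state()["ee_pos"])
arm.command_gripper(0.0,80)
s=arm.state();print(s["t"],s["finger_gap"]*85,s["gripper_force"],s["ft_force"],s["ee_pos"])
if s["finger_gap"]>.15:
    arm.move_linear([.5005,-.0585,.10],vel=.15)
    s=arm.state();print(s["t"],s["finger_gap"]*85,s["gripper_force"],s["ft_force"],s["ee_pos"])
    im=eyes.get_image("scene");t=eyes.get_image("top")
    cv2.imwrite("pics/pin2.png",np.hstack([cv2.resize(im[165:265,290:390],None,fx=4,fy=4),cv2.resize(t[165:265,300:400],None,fx=4,fy=4)]))
E
```

```text
eye (array([0.4463, 0.2569, 0.0738]), np.float64(0.0020192416469663713)) [0.4465 0.2577 0.075 ] [0.4454 0.2558 0.075 ] [0.4483 0.2565]
False [ 0.5005 -0.0586  0.0194]
32.95 22.493351021824495 78.00335884094238 [-0.5149 -0.9211  5.5348] [ 0.5011 -0.0586  0.0199]
33.6417 22.638577405909082 78.45980644226074 [-0.0175  0.1743 -0.9884] [ 0.5    -0.0584  0.0996]
```

Pin gripped: the gap is consistent with the 25 mm knob and its weight shows in the force. Now carry it to the eye and enter gently.

```bash
cat >> h.py <<'E'
D=.0109  # tip z = command z - D
PH=rv(YAW-np.pi/2)
def st():
    s=arm.state(); return s["ee_pos"],s["ft_force"],s["t"]
E
python3 - <<'E'
from h import *
np.set_printoptions(precision=4,suppress=True)
arm.move_linear([.41,-.06,.12],vel=.2)
arm.move_ptp([.37,.19,.13],PH)
e=np.array([.4472,.2567])
arm.move_linear([*e,.12],vel=.2)
arm.move_linear([*e,.080+D],vel=.15)
arm.wait(.1); p,f0,t=st(); print(t,p,f0)
hit=arm.move_linear([*e,.057+D],vel=.025,max_force=5)
p,f,t=st(); print(hit,t,"tip z",p[2]-D,p,f-f0)
E
```

```text
37.0583 [0.4471 0.2564 0.0916] [-0.3197 -0.3821 -0.6164]
True 37.7667 tip z 0.06164771521392289 [0.4482 0.2572 0.0725] [0.1246 0.1799 5.4468]
```

Entered the eye: the tip is at 61.6 mm, resting on the keeper. The camera puts the keeper hole about 4 mm behind the eye, so I'll search gently that way.

```bash
python3 - <<'E'
from h import *
np.set_printoptions(precision=4,suppress=True)
e=np.array([.4472,.2567]); d=0; up=.0630+D
arm.move_linear([*e,up],vel=.05)
while d<.0096:
    d+=.0008
    q=e+d*np.array([1,-.025])
    arm.move_linear([*q,up],vel=.03,max_force=20)
    p0,f0,_=st()
    hit=arm.move_linear([*q,.056+D],vel=.02,max_force=4)
    p,f,t=st(); print(round(t,2),round(d*1e3,1),hit,"tip %.2f"%((p[2]-D)*1e3),"x %.4f y %.4f"%tuple(p[:2]),f0,f)
    if not hit or p[2]-D<.0598: break
    if t>52: break
E
```

```text
38.49 0.8 True tip 61.66 x 0.4482 y 0.2568 [ 0.5261  2.2467 -0.9598] [-1.1127  1.5055  5.0866]
38.97 1.6 True tip 61.57 x 0.4487 y 0.2568 [ 0.1067  1.9811 -0.9147] [-0.4557  0.2435  5.383 ]
39.45 2.4 True tip 61.23 x 0.4494 y 0.2569 [-1.9101  2.593   0.2975] [-0.4692 -0.2701  5.1392]
40.2 3.2 False tip 55.80 x 0.4509 y 0.2569 [-0.7838  2.9423  0.6779] [ 1.162   3.9849 -3.1335]
```

It's in the keeper hole: tip at 55.8 mm with no stop. Now lower it until the knob seats, relieving the side load.

```bash
python3 - <<'E'
from h import *
np.set_printoptions(precision=4,suppress=True)
q=np.array([.4472,.2567])+.0032*np.array([1,-.025])+[.0002,.0003]
for i in range(4):
    hit=arm.move_linear([*q,.0335+D],vel=.03,max_force=10)
    p,f,t=st(); print(round(t,2),hit,"tip %.2f"%((p[2]-D)*1e3),p,f)
    if p[2]-D<.0365: break
    arm.move_linear([*q,p[2]+.001],vel=.03); p,f,t=st(); print(f)
    q=q+np.clip(f[:2]*1e-4,-.0006,.0006)
E
```

```text
40.88 True tip 35.06 [0.4513 0.2568 0.046 ] [0.256  0.0192 4.2695]
```

The knob is home (tip at 35.06 mm). I'll release and then check by touching the knob's top, expected at 109 mm, i.e. reported z of about 0.075.

```bash
python3 - <<'E'
from h import *
np.set_printoptions(precision=4,suppress=True)
arm.command_gripper(.5)
p,_,_=st()
arm.move_linear([p[0],p[1],.11],vel=.12)
arm.command_gripper(0.0,20)
hit=arm.move_linear([p[0],p[1],.066],vel=.03,max_force=4)
a,f,t=st(); print(hit,t,a,f)
arm.move_linear([p[0],p[1],.16],vel=.2)
arm.move_ptp([.41,.08,.25],PH)
arm.wait(.5)
hsv=cv2.cvtColor(eyes.get_image("scene"),cv2.COLOR_BGR2HSV)
m=cv2.inRange(hsv,(0,120,40),(8,255,255))|cv2.inRange(hsv,(172,120,40),(180,255,255))
k,l,sx,ce=cv2.connectedComponentsWithStats(m)
print([(sx[i,4],ce[i].round(1)) for i in range(1,k) if sx[i,4]>30], proj("scene",np.array([.4505,.257,.092])))
E
```

```text
True 43.4417 [0.4515 0.2572 0.075 ] [-0.1298 -0.322   5.2084]
[(np.int32(38), array([251.4, 151.4])), (np.int32(193), array([169.8, 185.9])), (np.int32(82), array([209.3, 249.8]))] [207.9635 246.1625]
```

The knob top was felt at exactly the home height, and the red knob shows at (209,250) in the scene view, as predicted. Handing in.

```bash
python3 -c "
from cell import arm
print(arm.close_job())"
```

```text
the job is handed in; nothing more can be done
None
```

The bar is swung shut and the pin is through the eye and keeper hole with its knob home. The pin is released and the job handed in at about 45 s; the hand-in returned no verdict.

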